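Hold the guard open and push the crucible slide home

TASK

Press the yellow plate of the spring guard down with one fingertip so that the orange guard swings up, keep it held open, and meanwhile push the blue crucible slide with the other fingertip along the chute, under the guard without bumping it, fully home against the end stop. Then let go so that the guard drops shut behind the crucible block. Only press and push: the slide is never lifted, and leave the vial, beaker and weight beside the chute alone.

Things in the scene. Friction and masses are not known exactly. Their poses are not given: they have to be found in the camera images.
- chute: Fixed aluminium chute. Origin at worktop level, mid-width, below the orange guard blade. y = push direction, x = across (the yellow plate is on the -x side), z up; all chute sizes are in this frame. Floor top z 6 mm; inner width 56 mm (x -28 to 28); walls 4 mm thick, top z 26 mm, y -215 to 96 mm, entry end open. Steel end stop across it: inner face y 88, top z 40 mm.
- chute_stop (a point): Middle of the inner face of the end stop (chute frame: 0, 88, 16 mm).
- guard_hinge (a point): Fixed point on the guard's hinge line, which runs along the chute at x -36, z 44 mm (this point: y -140 mm). Three narrow hinge brackets stand under the line at y -207, -30 and 20 mm, tops at z 51 mm.
- guard (a joint): Angle q of the spring guard about its hinge line, rad: 0 shut, 0.75 end of travel. It has a yellow press plate outside the chute and an orange blade inside; pressing the plate down lifts the blade, a spring shuts it. Above 0.5 it is clear of the slide; it must stay above 0.45 while the block is under it. About 3 N, 40 mm out from the hinge line, holds it open.
- press_plate (a point): On top of the yellow plate, mid-length, 40 mm out from the hinge line (chute frame when shut: -76, -140, 46 mm); moves with the guard. Plate: black ribs, 4 mm thick, x -38 to -100, y -235 to -45 mm, level when shut. At angle q its top, D mm out (horizontally) from the hinge line, is at z = 44 + 2/cos(q) - D tan(q) mm.
- guard_blade (a point): Middle of the lower edge of the orange blade (chute frame when shut: 10, 0, 13 mm); moves with the guard. Blade 6 mm thick (y -3 to 3 mm), x -4 to 24 mm, on an arm from the hinge, top at z 52 mm when shut. Open, its tip rises to about z 90 mm, so keep the hand upstream of it.
- slide: Loose blue slide on the chute floor, 0.17 to 0.35 kg. Origin under the centre of its block; y = push direction. Block 50 wide (x), 80 long (y), 20 mm high, eight white crucibles fixed in it, tops at 23 mm. Behind it a tongue 30 wide, 4 mm thick to y -102, then an upright push plate 46 wide, 6 thick, 46 mm high (y -108 to -102). The shut blade passes over the tongue.
- slide_front (a point): Middle of the front face of the slide's block (slide frame: 0, 40, 10 mm). Meets the end stop when home.
- slide_push (a point): On the rear face of the push plate, where it is to be pushed (slide frame: 0, -108, 30 mm).
- green_vial: Bystander: small glass vial with green cap, 23 mm wide, 65 mm tall, standing; origin under its centre.
- beaker: Bystander: clear beaker, 54 mm wide, 71 mm tall; origin under its centre.
- weight: Bystander: steel calibration weight, 24 mm wide, 38 mm tall; origin under its centre.

How it is judged:
By the outcome, as a careful person would: the job done as asked, in the order asked, and still so for the second after the job is handed in, with the robot touching nothing.
It also fails if it takes over 35 s, if anything falls off the work surface, if the arm or the gripper's body presses on something with over 40 N, if the wrist force passes 120 N, or if a joint passes its speed limit or range.

ROBOT

A 6-joint arm with a two-finger parallel gripper is mounted at the origin on a cart in front of the work surface, level with it; the furniture and walls round the work are solid. World frame = base frame: x ahead of the robot, y to its left, z up, the work surface at z = 0. Lengths are in m, angles in rad, forces in N, time in s.
With the tool pointing down it reaches from about 0.225 to 0.875 m from the base axis. Payload 3.4 kg.
Tool frame: the origin (TCP) lies between the finger pads; the fingertips stand 22 mm ahead of it and the grasp point (between the pads) lies 3 mm ahead of it (manip.finger_overhang is the distance from the TCP to the fingertips, in m); z points along the fingers, y is the line along which they close (so a half turn about z gives the same grasp; the last joint's range is limited). The gripper opens to 85 mm and grips with 20 to 120 N. Pads are 22 mm wide; open, the fingers measure 114 mm over their backs; the gripper's body (76 mm by 85 mm) begins 54 mm behind the grasp point. The pads swing forward as they close: fully open they stand 13 mm farther back than shut.
Start: joints at [-1.252, 0.276, 1.505, -0, 1.361, -0.121], TCP at [0.245, -0.52, 0.253] pointing down, gripper open.
Joint ranges: [-2.89, 2.89], [-0.75, 2.08], [0.22, 2.7], [-1.18, 4.32], [0.11, 2.71], [-2.7, 2.7]. Speed limits (rad/s): [2.57, 2.57, 3.14, 3.14, 3.14, 3.14].

INTERFACE

Orientations are given as a unit quaternion [w, x, y, z].
In Python, from rig import get_state, eyes, order, manip gives the robot as it stands.
- The arm moves only by the tool drive_tool, never from a script. Its argument "rows" is a list of rows, each a list of 4 numbers: the shift along the tool's x, y, z in units of 25 mm (1.0 is 25 mm), then the turn about the tool's z in units of 6 degrees (1.0 is 6 degrees). A call has exactly 8 rows; each row is the pose to reach, as a shift and turn from the pose commanded when the call began, along the tool's axes at that moment; what a row does not reach only later rows make up. A row lasts 1/12 s, in which the tool goes at most 41.7 mm and 7.16 degrees, less where a joint would pass 70% of its speed; a pose out of reach is approached as far as the arm can. A call with a gripper value outside its range is refused whole. "grip" is the finger opening in mm, from 0 to 85.4, set as the call begins (left out, the last holds). The fingers move at their own pace and stop on an object; "newtons" is the grip in N (left out, the last holds). Time passes only in rows, so rows that repeat a pose let the fingers close, or fill a call up. It gives the time, the measured TCP pose, the force, the opening and the grip force at its end, in the units of the state.
- get_state(): the state, without advancing time (a new reading comes with each control period).
- eyes.get_image(name): name is "side" or "top"; returns (picture, depth): 480x640x3 uint8, red, green, blue; 480x640 float32, m along the optical axis (not along the pixel's ray), 0 where there is no reading.
- eyes.camera_info(name): a dict with "fx", "fy", "cx", "cy" (pixels), "R" (3x3) and "t" (3): a world point X has camera coordinates R X + t. Camera axes: x right, y down, z forward; pixel columns grow to the right and rows downward; lengths in m; the calibration is good to about 2 mm. A picture is of the moment at which its call begins. camera_info takes no time and is no camera call.
- order.sign_off(): hands the job in; it is judged then, once.
The state is a dict: "clock": time; "qpos": joint angles; "qd": joint speeds; "effort": joint torques, N m; "position": TCP position; "ee_rot": TCP orientation; "contact_force": force on the tool from outside, world axes, zero at the start; "moment": the same for the moment, N m; "width": finger opening in m; "gripper_force": force on a finger pad.
Only numpy, scipy, OpenCV 4.12 (cv2) and the standard library are available. Lean on these libraries where they do the work, as an engineer would, in place of code of your own. Each camera call takes 0.05 s, during which the arm holds its last target. There are 200 camera calls.

## Working session

There is one attempt and no reset: what is moved stays moved. The work goes in short steps, Python scripts to look and compute and a tool call to move; the robot and the scene stay as the last step left them, time stands still between calls to the robot, and variables do not carry over. Pictures are saved under pics/ and viewed, at most 10 in all, crops included, and the job is handed in when it is done.

Besides the shell and the picture viewer there is one more tool, called after ">>>" as name(argument=value, ...), one argument or row to a line, values as JSON. drive_tool: Moves the arm, as the interface text tells. Its arguments: {"type":"object","properties":{"rows":{"type":"array","items":{"type":"array","items":{"type":"number"}}},"grip":{"type":"number"},"newtons":{"type":"number"}},"required":["rows"]}

```bash
mkdir -p pics; python3 - <<'E'
from rig import get_state, eyes, manip
import cv2,numpy as np
s=get_state(); print(s)
print(manip, [a for a in dir(manip) if a[0]!='_'])
for n in("side","top"):
    p,d=eyes.get_image(n); cv2.imwrite(f"pics/{n}0.png",p[:,:,::-1]); np.save(f"{n}0.npy",d); print(n,eyes.camera_info(n))
E
```

```text
{'clock': 0.0, 'qpos': array([-1.25202903e+00,  2.76573613e-01,  1.50614595e+00,  1.87667151e-05,
        1.36069106e+00, -1.20982736e-01]), 'qd': array([ 1.86404255e-03, -7.52321584e-04,  2.21299069e-04, -1.10970959e-04,
       -3.10806248e-05, -1.22801626e-03]), 'effort': array([-1.86589328e-03, -4.16780376e+01, -2.45808667e+01, -4.64347722e-04,
        1.09971355e-02, -1.24210121e-05]), 'position': array([ 0.24463917, -0.51981667,  0.25244676]), 'ee_rot': array([-9.05446902e-04,  9.75924742e-01,  2.18105643e-01, -8.06144782e-05]), 'contact_force': array([-0.02069911, -0.72072223,  0.95371801]), 'moment': array([0.02527115, 0.03731881, 0.02360639]), 'gripper_force': 0.0, 'width': 0.08535049360144577}
<Robot object at 0x7f08b39abb60> ['MotionError', 'finger_overhang']
side {'fx': 454.2084826493825, 'fy': 454.2084826493825, 'cx': 319.7904344409224, 'cy': 240.95442151913034, 'R': array([[-0.95428587, -0.29798872, -0.02326353],
       [-0.13398798,  0.49606018, -0.85788782],
       [ 0.26718101, -0.8155532 , -0.51331013]]), 't': array([0.52613642, 0.01806735, 0.92525961])}
top {'fx': 461.6996098695034, 'fy': 461.6996098695034, 'cx': 319.5443634100501, 'cy': 235.99894753854713, 'R': array([[-0.02368974, -0.99964829,  0.01192065],
       [-0.99181118,  0.02200383, -0.12580306],
       [ 0.12549651, -0.01480328, -0.99198361]]), 't': array([0.20283815, 0.51671636, 0.90869629])}
```

View pics/side0.png

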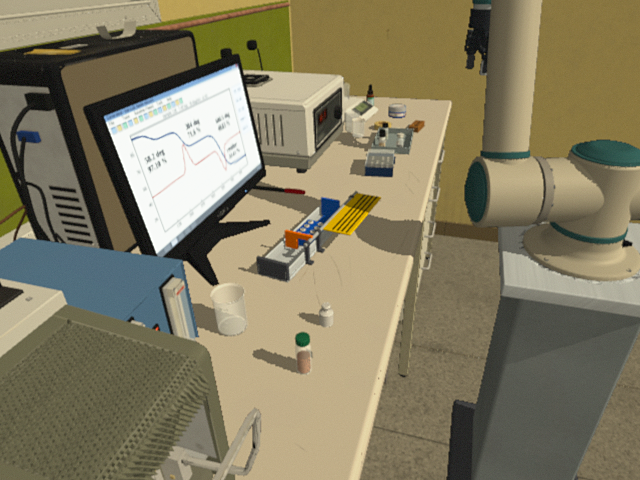

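View pics/top0.png

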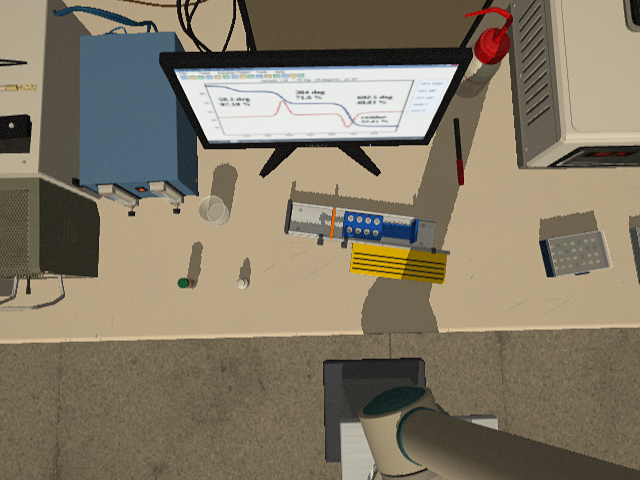

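The side view shows the chute running away from the camera: end stop near (262,268), blade at (298,240), plate at (355,212). In the top view the end stop is at about (289,217), the blade at (333,222), the push plate at (415,231) and the yellow plate spans x 350-446. The bystanders stand well past the end stop. I'll enlarge both.

```bash
python3 - <<'E'
import cv2
a=cv2.imread("pics/top0.png")[170:300,275:465]; cv2.imwrite("pics/topc.png",cv2.resize(a,None,fx=4,fy=4,interpolation=cv2.INTER_CUBIC))
a=cv2.imread("pics/side0.png")[185:285,245:395]; cv2.imwrite("pics/sidec.png",cv2.resize(a,None,fx=5,fy=5,interpolation=cv2.INTER_CUBIC))
E
```

```text
(no output)
```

View pics/topc.png

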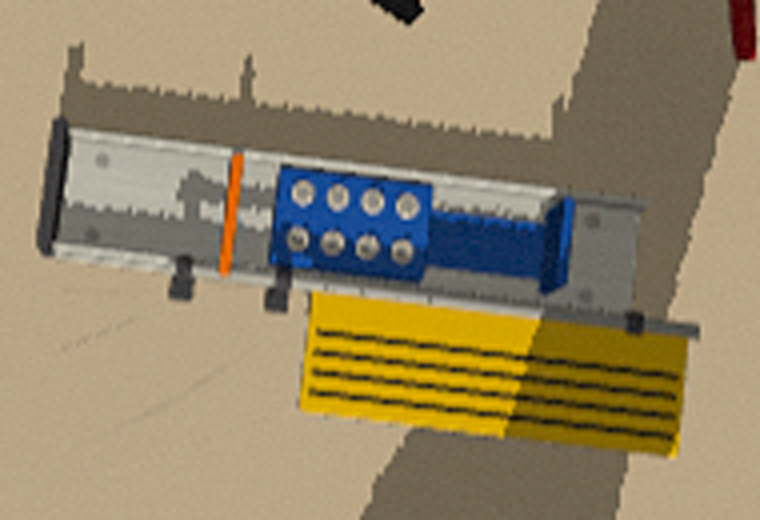

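View pics/sidec.png

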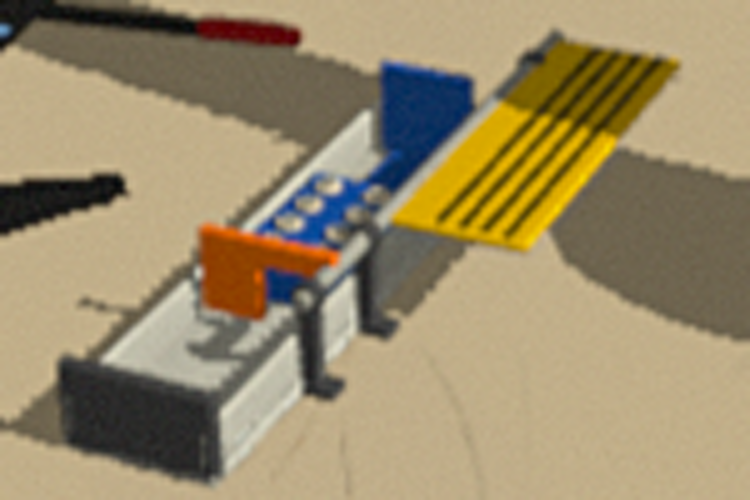

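```bash
cat > h.py <<'E'
import numpy as np
from scipy.optimize import least_squares
from rig import eyes
C={n:eyes.camera_info(n) for n in("side","top")}
def proj(n,X):
    c=C[n]; p=X@np.array(c["R"]).T+c["t"]; return np.c_[c["fx"]*p[:,0]/p[:,2]+c["cx"],c["fy"]*p[:,1]/p[:,2]+c["cy"]]
def tf(p,X):
    c,s=np.cos(p[2]),np.sin(p[2]); X=np.array(X,float)/1000
    return np.c_[p[0]+c*X[:,0]-s*X[:,1],p[1]+s*X[:,0]+c*X[:,1],X[:,2]+p[3]]
def crop(n,u): u=np.array(u,float); return np.array([275,170])+(u+.5)/4-.5 if n=="top" else np.array([245,185])+(u+.5)/5-.5
def fit(obs,p0):
    f=lambda p:np.concatenate([(proj(n,tf(p,[o[0] for o in L]))-crop(n,[o[1] for o in L])).ravel() for n,L in obs.items()])
    r=least_squares(f,p0,loss="soft_l1"); return r.x,r.fun.reshape(-1,2).round(1)
E
python3 - <<'E'
from h import *
ch={"top":[((-38,-45,46),(312,292)),((-100,-45,46),(302,409)),((-100,-235,46),(672,457)),((32,-215,26),(645,203)),((24,0,52),(238,155))],
"side":[((-38,-45,46),(395,222)),((-100,-45,46),(530,247)),((-100,-235,46),(678,62)),((24,3,52),(200,225)),((32,96,40),(62,360)),((-32,96,40),(218,405))]}
p,r=fit(ch,[.4,.05,0,0]);print(p,r.tolist())
sl={"top":[((23,-108,52),(574,200)),((-23,-108,52),(565,292)),((25,40,26),(280,167)),((-25,-40,26),(425,280)),((25,-40,26),(433,183))],
"side":[((23,-102,52),(383,63)),((-23,-102,52),(472,77))]}
s,r=fit(sl,p);print(s,r.tolist())
c,n=np.cos(p[2]),np.sin(p[2]);d=s[:2]-p[:2];print("slide in chute",c*d[0]+n*d[1],-n*d[0]+c*d[1])
# monitor lowest/nearest points via top depth
k=C["top"];D=np.load("top0.npy");v,u=np.mgrid[:480,:640]
P=np.stack([(u-k["cx"])/k["fx"]*D,(v-k["cy"])/k["fy"]*D,D],-1)-k["t"];W=P@np.array(k["R"])
m=(D>0)&(W[...,2]>.05)&(W[...,1]>-.35)&(W[...,1]<.3)&(W[...,0]>.3)
w=W[m]
for z in(.06,.1,.15,.2,.3,.4):
    q=w[(w[:,2]>z)&(w[:,2]<z+.05)&(w[:,0]>p[0]+.06)]
    if len(q): i=q[:,0].argmin(); print(z,q[i].round(3))
E
```

```text
[ 0.5491758   0.16453037 -0.13890063 -0.0011366 ] [[-0.1, -0.3], [-0.9, 1.2], [1.6, 0.3], [1.2, -0.9], [-0.3, 0.6], [-1.1, -0.7], [-0.1, 0.2], [0.9, -0.4], [0.0, 1.0], [0.3, 1.2], [-1.2, -0.3]]
[ 0.54160413  0.10245046 -0.1584986   0.00072395] [[0.4, -0.0], [0.2, -0.4], [-0.0, -0.4], [-0.7, 0.5], [0.2, 0.9], [-0.4, -0.3], [0.0, 0.4]]
slide in chute 0.0010964923432194946 -0.06253033783885095
0.06 [ 0.648 -0.272  0.089]
0.1 [ 0.648 -0.272  0.129]
0.15 [ 0.648 -0.273  0.154]
0.2 [ 0.656 -0.313  0.2  ]
0.3 [ 0.722 -0.017  0.3  ]
```

```bash
python3 - <<'E'
from h import *
import cv2
H=cv2.cvtColor(cv2.imread("pics/top0.png"),cv2.COLOR_BGR2HSV)
m=cv2.inRange(H,(20,180,60),(32,255,255)); m[:, :300]=0; m[:230]=0; m[320:]=0
m=cv2.morphologyEx(m,cv2.MORPH_CLOSE,np.ones((5,5)))
r=cv2.minAreaRect(cv2.findNonZero(m)); b=cv2.boxPoints(r);print(r,b.tolist(),m.sum()/255)
def ray(n,u,z):
    k=C[n];d=np.array([(u[0]-k["cx"])/k["fx"],(u[1]-k["cy"])/k["fy"],1])@np.array(k["R"]);o=-np.array(k["R"]).T@k["t"];return o+d*(z-o[2])/d[2]
Q=np.array([ray("top",x,.046) for x in b]);print(Q.round(4).tolist())
for i in range(4): e=Q[(i+1)%4]-Q[i];print(np.hypot(*e[:2]),np.arctan2(e[1],e[0]))
H=cv2.cvtColor(cv2.imread("pics/side0.png"),cv2.COLOR_BGR2HSV)
m=cv2.inRange(H,(20,180,60),(32,255,255)); m[:,:320]=0; m[:,385:]=0; m[:190]=0;m[240:]=0
m=cv2.morphologyEx(m,cv2.MORPH_CLOSE,np.ones((5,5)))
c=max(cv2.findContours(m,0,2)[0],key=cv2.contourArea);b2=cv2.approxPolyDP(c,3,True)[:,0];print(b2.tolist(),[ray("side",x,.046).round(4).tolist() for x in b2])
E
```

```text
((398.09228515625, 263.2310791015625), (95.39559936523438, 30.06431007385254), 6.842772960662842) [[348.9432373046875, 272.47320556640625], [352.5252685546875, 242.62303161621094], [447.2413330078125, 253.98895263671875], [443.6593017578125, 283.839111328125]] 2818.0
[[0.4451, 0.1345, 0.046], [0.5046, 0.1254, 0.046], [0.4774, -0.0635, 0.046], [0.4182, -0.0529, 0.046]]
0.06014813636701336 -0.1513434416851437
0.19085614337353854 -1.7133491351922971
0.06014319311340096 2.9641900744209972
0.1892893285632726 1.4284502798798426
[[379, 197], [357, 193], [324, 229], [350, 234]] [[0.4214, -0.0486, 0.046], [0.4758, -0.0573, 0.046], [0.5009, 0.1291, 0.046], [0.4446, 0.1351, 0.046]]
```

>>> drive_tool(
  rows=[
    [1.1,-0.9,0,-1.0],
    [2.2,-1.8,0,-2.1],
    [3.4,-2.8,0,-3.2],
    [4.6,-3.8,0,-4.4],
    [5.8,-4.8,0,-5.6],
    [7.0,-5.7,0,-6.8],
    [8.2,-6.7,0,-7.9],
    [9.2,-7.5,0,-8.9],
  ],
  grip=66,
  newtons=60,
)

```text
clock: 0.77
position: [0.3733, -0.25, 0.2531]
ee_rot: [-0.0, 0.772, 0.636, 0.0]
contact_force: [0.5, -0.5, 0.1]
width: 0.0658
gripper_force: 0.0
```

```bash
cat > w.py <<'E'
import numpy as np,sys
from scipy.spatial.transform import Rotation as R
from rig import get_state
O=np.array([.5500,.1655,0]);a=-.140
Rc=R.from_euler("z",a).as_matrix()
def where(tgt=None):
    s=get_state();q=s["ee_rot"];T=R.from_quat(np.roll(q,-1)).as_matrix();p=s["position"]
    print("t",round(s["clock"],2),"chute mm",((p-O)@Rc*1000).round(1),"F",(s["contact_force"]@Rc).round(1),"w",round(s["width"]*1e3,1))
    ty=Rc.T@T[:,1];print("turn needed units",round(np.degrees(np.arctan2(ty[1],ty[0]))/6,3),"tilt",T[2].round(4))
    if tgt is not None: print("shift units",((O+Rc@(np.array(tgt)/1000)-p)@T/.025).round(2))
if len(sys.argv)>3: where([float(x) for x in sys.argv[1:4]])
else: where()
E
python3 w.py -40 -191 140
```

```text
t 0.77 chute mm [-117.  -436.1  253.1] F [ 0.6 -0.4  0.1] w 65.8
turn needed units -0.507 tilt [ 1.1e-03 -4.0e-04 -1.0e+00]
shift units [9.95 2.56 4.53]
```

>>> drive_tool(
  rows=[
    [1.4,0.4,0.6,-0.2],
    [2.9,0.8,1.3,-0.5],
    [4.4,1.2,2.0,-0.5],
    [5.9,1.6,2.7,-0.5],
    [7.4,2.0,3.4,-0.5],
    [8.8,2.4,4.0,-0.5],
    [9.9,2.6,4.4,-0.5],
    [9.9,2.6,4.4,-0.5],
  ],
)

```text
clock: 1.43
position: [0.4857, -0.0183, 0.1408]
ee_rot: [-0.002, 0.756, 0.655, -0.0]
contact_force: [-0.4, 0.6, 0.4]
width: 0.066
gripper_force: 0.0
```

```bash
python3 w.py -40 -191 85; python3 - <<'E'
from rig import eyes
import cv2
a=[eyes.get_image(n)[0][:,:,::-1] for n in("top","side")]
a=cv2.resize(a[0][150:310,275:475],None,fx=2,fy=2),cv2.resize(a[1][120:280,245:445],None,fx=2,fy=2)
cv2.imwrite("pics/p1.png",cv2.hconcat(a))
E
```

```text
t 1.43 chute mm [ -38.1 -190.9  140.8] F [-0.5  0.6  0.4] w 66.0
turn needed units -0.02 tilt [ 0.0027 -0.0041 -1.    ]
shift units [-0.01 -0.07  2.23]
```

View pics/p1.png

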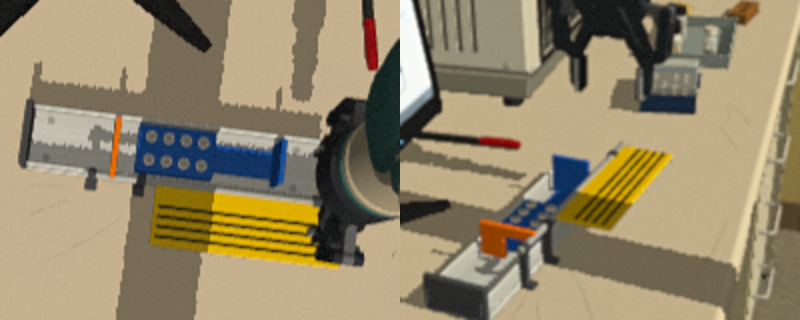

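The hand stands above the chute's entry end. One finger is over the plate's far end (top half, about (345,250)) and the other is over the chute behind the push plate (about (345,120)). Descending.

>>> drive_tool(
  rows=[
    [0,0,0.5,0],
    [0,-0.07,1.0,0],
    [0,-0.07,1.5,0],
    [0,-0.07,2.0,0],
    [0,-0.07,2.3,0],
    [0,-0.07,2.5,0],
    [0,-0.07,2.7,0],
    [0,-0.07,2.7,0],
  ],
)

```text
clock: 2.2
position: [0.4837, -0.0232, 0.0754]
ee_rot: [-0.0, 0.757, 0.653, -0.0]
contact_force: [0.3, -0.3, 0.0]
width: 0.0658
gripper_force: 0.0
```

```bash
python3 w.py -40 -191 40
```

```text
t 2.2 chute mm [ -39.3 -196.1   75.4] F [ 0.3 -0.2  0. ] w 65.8
turn needed units -0.071 tilt [-2.e-04 -7.e-04 -1.e+00]
shift units [ 0.2  -0.03  1.42]
```

>>> drive_tool(
  rows=[
    [0.05,0,0.1,-0.07],
    [0.1,0,0.2,-0.07],
    [0.1,0,0.25,-0.07],
    [0.1,0,0.3,-0.07],
    [0.1,0,0.35,-0.07],
    [0.1,0,0.4,-0.07],
    [0.1,0,0.4,-0.07],
    [0.1,0,0.4,-0.07],
  ],
)

```text
clock: 2.87
position: [0.4844, -0.0202, 0.0658]
ee_rot: [0.0, 0.755, 0.656, -0.0]
contact_force: [-0.1, 0.1, 0.7]
width: 0.0658
gripper_force: 0.0
```

```bash
python3 w.py -40 -191 40
```

```text
t 2.87 chute mm [ -39.1 -193.1   65.8] F [-0.1  0.1  0.7] w 65.8
turn needed units 0.007 tilt [-1.e-04 -0.e+00 -1.e+00]
shift units [ 0.08 -0.04  1.03]
```

>>> drive_tool(
  rows=[
    [0,0,0.1,0],
    [0,0,0.2,0],
    [0,0,0.3,0],
    [0,0,0.4,0],
    [0,0,0.4,0],
    [0,0,0.4,0],
    [0,0,0.4,0],
    [0,0,0.4,0],
  ],
)

```text
clock: 3.53
position: [0.4846, -0.0203, 0.0559]
ee_rot: [0.0, 0.755, 0.656, 0.0]
contact_force: [0.3, -0.3, 1.8]
width: 0.0661
gripper_force: 1.0
```

```bash
python3 w.py -40 -191 35
```

```text
t 3.53 chute mm [ -38.8 -193.1   55.9] F [ 0.4 -0.3  1.8] w 66.1
turn needed units 0.007 tilt [-1.e-04  5.e-04 -1.e+00]
shift units [ 0.08 -0.05  0.84]
```

>>> drive_tool(
  rows=[
    [0,0,0.1,0],
    [0,0,0.2,0],
    [0,0,0.3,0],
    [0,0,0.4,0],
    [0,0,0.5,0],
    [0,0,0.6,0],
    [0,0,0.65,0],
    [0,0,0.65,0],
  ],
)

```text
clock: 4.2
position: [0.4838, -0.0201, 0.0391]
ee_rot: [-0.001, 0.755, 0.656, -0.001]
contact_force: [0.2, -1.1, 3.5]
width: 0.0658
gripper_force: 1.4
```

```bash
python3 w.py -40 -191 35; python3 - <<'E'
from rig import eyes
import cv2
a=eyes.get_image("side")[0][:,:,::-1]
cv2.imwrite("pics/p2.png",cv2.resize(a[165:285,245:405],None,fx=5,fy=5,interpolation=cv2.INTER_CUBIC))
from h import *
# projected blade inner-top corner & tip for various q
for q in(0,.4,.5,.55,.6,.65,.7,.75):
    X=[]
    for x,z in((24,52),(24,13)):
        dx,dz=x+36,z-44; X.append((-36+dx*np.cos(q)-dz*np.sin(q),3,44+dx*np.sin(q)+dz*np.cos(q)))
    p=proj("side",tf([.55,.1655,-.14,0],X)); print(q,((p-[245,165]+.5)*5-.5).round(0).tolist())
E
```

```text
t 4.2 chute mm [ -39.7 -193.1   39.1] F [ 0.4 -1.   3.5] w 65.8
turn needed units 0.007 tilt [-0.     -0.0015 -1.    ]
shift units [ 0.08 -0.01  0.16]
0 [[197.0, 328.0], [203.0, 411.0]]
0.4 [[211.0, 282.0], [184.0, 353.0]]
0.5 [[217.0, 273.0], [182.0, 339.0]]
0.55 [[221.0, 268.0], [182.0, 331.0]]
0.6 [[225.0, 264.0], [182.0, 324.0]]
0.65 [[229.0, 260.0], [182.0, 317.0]]
0.7 [[234.0, 256.0], [183.0, 311.0]]
0.75 [[239.0, 253.0], [185.0, 304.0]]
```

View pics/p2.png

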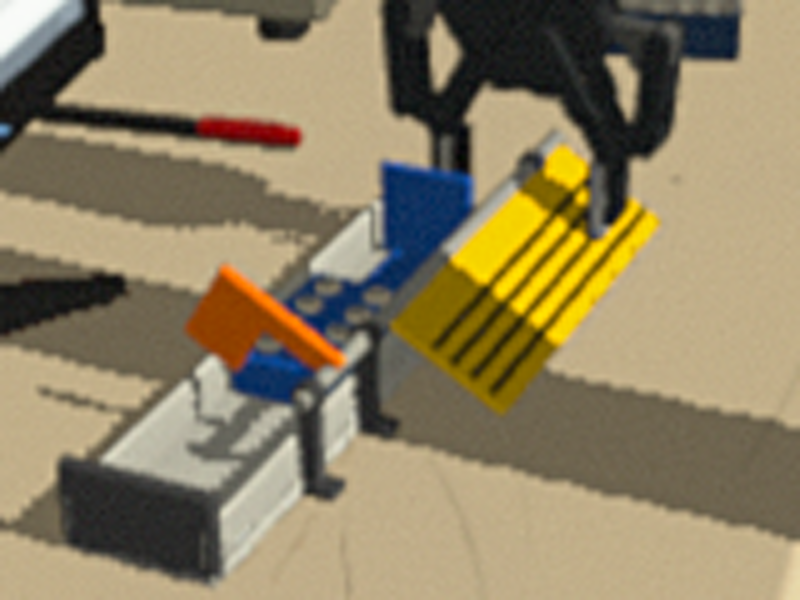

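The guard is open to q≈0.58: the blade corner is at (225,265) and its tip at (187,327). The second finger is behind the push plate at (455,150). I'll press 3 mm further and start pushing.

>>> drive_tool(
  rows=[
    [0,0,0.06,0],
    [0,0,0.12,0],
    [0.1,0,0.12,0],
    [0.2,0,0.12,0],
    [0.3,0,0.12,0],
    [0.4,0,0.12,0],
    [0.5,0,0.12,0],
    [0.6,0,0.12,0],
  ],
)

```text
clock: 4.92
position: [0.486, -0.0052, 0.0364]
ee_rot: [-0.0, 0.754, 0.656, -0.001]
contact_force: [-2.4, -3.0, 1.5]
width: 0.0661
gripper_force: 2.0
```

```bash
python3 w.py -40 -71 36
```

```text
t 4.92 chute mm [ -39.6 -178.    36.4] F [-1.9 -3.3  1.5] w 66.1
turn needed units 0.011 tilt [-5.e-04 -1.e-03 -1.e+00]
shift units [ 4.28 -0.01  0.01]
```

>>> drive_tool(
  rows=[
    [0.15,0,0,0],
    [0.3,0,0,0],
    [0.45,0,0,0],
    [0.6,0,0,0],
    [0.75,0,0,0],
    [0.9,0,0,0],
    [1.05,0,0,0],
    [1.2,0,0,0],
  ],
)

```text
clock: 5.58
position: [0.4907, 0.0248, 0.0365]
ee_rot: [0.0, 0.755, 0.656, -0.0]
contact_force: [-2.3, -2.9, 1.5]
width: 0.0662
gripper_force: 1.9
```

```bash
python3 w.py -40 -71 36; python3 - <<'E'
from rig import eyes
import cv2
a=[eyes.get_image(n)[0][:,:,::-1] for n in("top","side")]
a=cv2.resize(a[0][170:300,275:405],None,fx=3,fy=3,interpolation=2),cv2.resize(a[1][165:295,245:375],None,fx=3,fy=3,interpolation=2)
cv2.imwrite("pics/p3.png",cv2.hconcat(a))
E
```

```text
t 5.58 chute mm [ -39.1 -147.7   36.5] F [-1.8 -3.2  1.5] w 66.2
turn needed units 0.007 tilt [-0.  0. -1.]
shift units [ 3.07 -0.03  0.02]
```

View pics/p3.png

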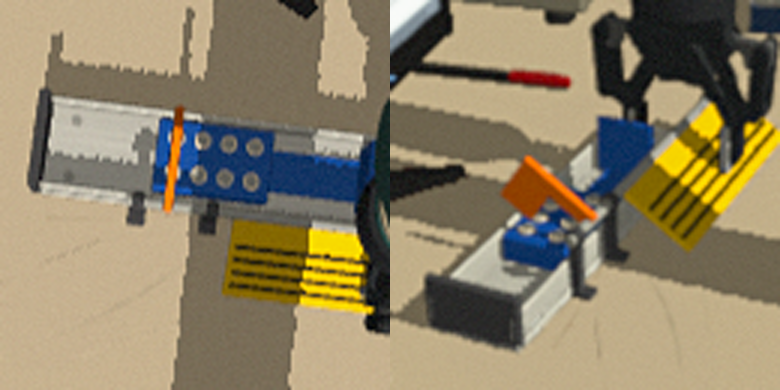

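The block's front (top half, about (158,150)) has passed under the raised blade, which is well clear in the side half. Continuing.

>>> drive_tool(
  rows=[
    [0.15,0,0,0],
    [0.3,0,0,0],
    [0.45,0,0,0],
    [0.6,0,0,0],
    [0.75,0,0,0],
    [0.9,0,0,0],
    [1.05,0,0,0],
    [1.2,0,0,0],
  ],
)

```text
clock: 6.35
position: [0.4948, 0.0544, 0.0366]
ee_rot: [0.0, 0.755, 0.656, -0.0]
contact_force: [-2.0, -4.4, 2.8]
width: 0.0657
gripper_force: 2.2
```

>>> drive_tool(
  rows=[
    [0.15,-0.02,0,0],
    [0.3,-0.02,0,0],
    [0.45,-0.02,0,0],
    [0.6,-0.02,0,0],
    [0.75,-0.02,0,0],
    [0.9,-0.02,0,0],
    [1.05,-0.02,0,0],
    [1.2,-0.02,0,0],
  ],
)

```text
clock: 7.02
position: [0.4985, 0.0842, 0.0366]
ee_rot: [0.0, 0.755, 0.656, -0.0]
contact_force: [-2.1, -4.5, 3.2]
width: 0.0658
gripper_force: 2.4
```

```bash
python3 w.py -40 -71 36
```

```text
t 7.02 chute mm [-39.6 -87.7  36.6] F [-1.4 -4.7  3.2] w 65.8
turn needed units 0.007 tilt [-1.e-04  0.e+00 -1.e+00]
shift units [ 0.67 -0.01  0.02]
```

>>> drive_tool(
  rows=[
    [0.08,0,0,0],
    [0.16,0,0,0],
    [0.24,0,0,0],
    [0.32,0,0,0],
    [0.4,0,0,0],
    [0.47,0,0,0],
    [0.54,0,0,0],
    [0.58,0,0,0],
  ],
)

```text
clock: 7.68
position: [0.5005, 0.0983, 0.0365]
ee_rot: [0.0, 0.755, 0.656, -0.0]
contact_force: [-2.7, -4.3, 4.8]
width: 0.066
gripper_force: 2.6
```

>>> drive_tool(
  rows=[
    [0.03,0,0,0],
    [0.06,0,0,0],
    [0.09,0,0,0],
    [0.12,0,0,0],
    [0.15,0,0,0],
    [0.15,0,0,0],
    [0.15,0,0,0],
    [0.15,0,0,0],
  ],
)

```text
clock: 8.35
position: [0.5007, 0.0997, 0.0366]
ee_rot: [0.001, 0.754, 0.656, -0.002]
contact_force: [-2.0, -13.6, 5.3]
width: 0.0662
gripper_force: 6.7
```

```bash
python3 w.py -40 -71 36
```

```text
t 8.35 chute mm [-39.7 -72.1  36.6] F [ -0.1 -13.8   5.3] w 66.2
turn needed units 0.013 tilt [-3.8e-03 -4.0e-04 -1.0e+00]
shift units [ 0.04 -0.01  0.02]
```

```bash
python3 - <<'E'
from rig import eyes
import cv2
a=[eyes.get_image(n)[0][:,:,::-1] for n in("top","side")]
a=cv2.resize(a[0][170:300,275:405],None,fx=3,fy=3,interpolation=2),cv2.resize(a[1][165:295,245:375],None,fx=3,fy=3,interpolation=2)
cv2.imwrite("pics/p4.png",cv2.hconcat(a))
E
```

```text
(no output)
```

View pics/p4.png

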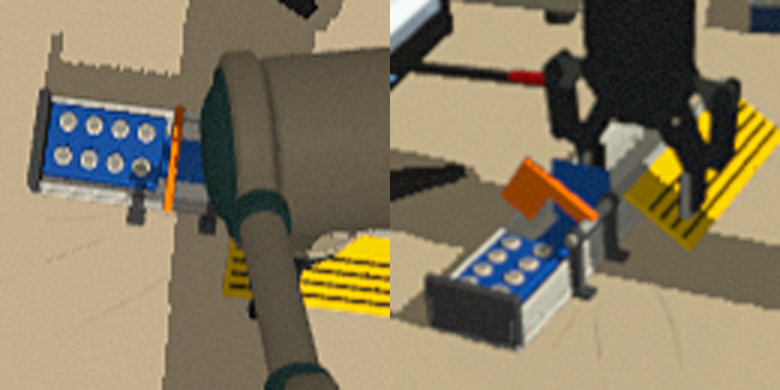

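The block sits against the end stop (left edge at (48,130)) and the blade is raised behind it, so it's home. I'll back off a little and then lift.

>>> drive_tool(
  rows=[
    [-0.15,0,0,0],
    [-0.3,0,0,0],
    [-0.35,0,-0.2,0],
    [-0.35,0,-0.4,0],
    [-0.35,0,-0.6,0],
    [-0.35,0,-0.8,0],
    [-0.35,0,-1.0,0],
    [-0.35,0,-1.2,0],
  ],
)

```text
clock: 9.12
position: [0.5009, 0.0933, 0.0674]
ee_rot: [0.001, 0.754, 0.656, 0.001]
contact_force: [-0.3, 0.1, -0.2]
width: 0.0659
gripper_force: 0.0
```

>>> drive_tool(
  rows=[
    [0,0,-0.3,0],
    [0,0,-0.7,0],
    [0,0,-1.2,0],
    [0,0,-1.8,0],
    [0,0,-2.5,0],
    [0,0,-3.2,0],
    [0,0,-3.9,0],
    [0,0,-4.4,0],
  ],
)

```text
clock: 9.78
position: [0.5007, 0.0932, 0.179]
ee_rot: [0.001, 0.755, 0.656, 0.001]
contact_force: [0.2, 0.4, 0.1]
width: 0.0659
gripper_force: 0.0
```

>>> drive_tool(
  rows=[
    [-0.6,0,-0.4,0],
    [-1.4,0,-0.8,0],
    [-2.4,0,-1.2,0],
    [-3.4,0,-1.4,0],
    [-4.2,0,-1.4,0],
    [-4.8,0,-1.4,0],
    [-5.0,0,-1.4,0],
    [-5.0,0,-1.4,0],
  ],
)

```text
clock: 10.45
position: [0.4826, -0.0315, 0.2122]
ee_rot: [0.001, 0.755, 0.655, 0.0]
contact_force: [-0.7, 0.1, 0.1]
width: 0.0656
gripper_force: 0.0
```

```bash
python3 w.py; python3 - <<'E'
from rig import eyes
import cv2
a=[eyes.get_image(n)[0][:,:,::-1] for n in("top","side")]
a=cv2.resize(a[0][170:300,275:405],None,fx=3,fy=3,interpolation=2),cv2.resize(a[1][165:295,245:375],None,fx=3,fy=3,interpolation=2)
cv2.imwrite("pics/p5.png",cv2.hconcat(a))
E
```

```text
t 10.45 chute mm [ -39.3 -204.5  212.2] F [-0.7  0.   0.1] w 65.6
turn needed units -0.013 tilt [-2.0e-04  1.3e-03 -1.0e+00]
```

View pics/p5.png

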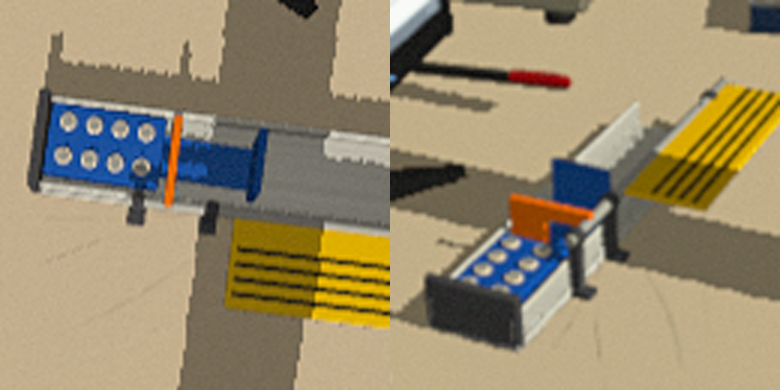

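The block is home against the stop, the guard is shut behind it with the plate level, and the hand is clear.

```bash
python3 -c "
from rig import order
print(order.sign_off())"
```

```text
the job is handed in; nothing more can be done
None
```

The crucible slide is home against the end stop, the guard dropped shut behind the block, and I handed the job in at about 10.5 s with the hand clear and nothing else touched.

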